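Pry the snap-fit terminal cover loose on a used bench instrument

ROBOT

A 6-joint arm with a two-finger parallel gripper is mounted at the origin on the work surface. World frame = base frame: x ahead of the robot, y to its left, z up, the work surface at z = 0. Lengths are in m, angles in rad, forces in N, time in s.
With the tool pointing down it reaches from about 0.35 to 0.775 m from the base axis. Payload 5.5 kg.
Tool frame: the origin (TCP) lies between the finger pads; the fingertips stand 11 mm ahead of it and the grasp point (between the pads) lies 8 mm behind it (tips_ahead is the distance from the TCP to the fingertips, in m); z points along the fingers, y is the line along which they close (so a half turn about z gives the same grasp; the last joint's range is limited). The gripper opens to 85 mm and grips with 20 to 120 N. Pads are 22 mm wide; open, the fingers measure 114 mm over their backs; the gripper's body (76 mm by 85 mm) begins 54 mm behind the grasp point. The pads swing forward as they close: fully open they stand 13 mm farther back than shut.
Start: joints at [0.987, 0.313, 0.046, 1.304, 0, 1.431], TCP at [0.247, 0.519, 0.242] pointing down, gripper open.
Joint ranges: [-2.76, 2.76], [-0.86, 1.69], [-1.03, 1.26], [-2.2, 2.34], [-1.47, 1.5], [-3.14, 3.14]. Speed limits (rad/s): [2.57, 2.57, 3.14, 3.14, 3.14, 3.14].

INTERFACE

Orientations are given as a unit quaternion [w, x, y, z].
In Python, from workcell import * gives the robot as it stands. The module is installed in compiled form; this text tells all that it offers.
- The arm moves only by the tool jog_arm, never from a script. Its argument "moves" is a list of rows, each an object with "fingers": the closure, from 0 (fully open) to 1 (shut); "slide": the shift along the tool's x, y, z in mm, a list of three; "angular": the turn, a rotation vector about the tool's x, y, z in degrees, a list of three. A call has 1 to 10 rows; each row is the pose to reach, as a shift and turn from the pose commanded when the call began, along the tool's axes at that moment; what a row does not reach only later rows make up. A row lasts 1/12 s, in which the tool goes at most 41.7 mm and 7.16 degrees, less where a joint would pass 70% of its speed; a pose out of reach is approached as far as the arm can. A call with a gripper value outside its range is refused whole. The fingers move at their own pace and stop on an object; "squeeze" is the grip in N (left out, the last holds). Time passes only in rows, so rows that repeat a pose let the fingers close. It gives the time, the measured TCP pose, the force, the opening and the grip force at its end, in the units of the state.
- get_state(): the state, without advancing time (a new reading comes with each control period).
- read_camera(name): name is "side" or "top"; returns a dict with "color" (384x512x3 uint8, red, green, blue), "fovy" (degrees; the focal length in pixels is half the picture's height over the tangent of half this angle, whatever the lens; pixels are square), "cx", "cy" (the principal point, pixels), "world_from_camera" (4x4, takes a point from camera to world coordinates). Camera axes: x right, y down, z forward; pixel columns grow to the right and rows downward; lengths in m; the calibration is good to about 2 mm. A picture is of the moment at which its call begins. There is no depth.
- hand_in(): hands the job in; it is judged then, once.
Trained networks look in a picture, given as the dict that the camera call returned (one of the last four; its "shot" number tells which), for a name from the list of things; names that differ only in an ending like _2 or _b are one class to them, and where a whole thing is asked for, a point or a joint stands for the part that bears it (a point fixed in the world has none). Each returns a list of dicts, best first, with "p" (0 to 1); they miss things now and then, are a little off and sometimes report something else, mostly with a low value. They report only what shows in the picture. A call takes as long as a camera call. They do not tell look-alikes from the thing itself.
- look_for(target, picture): "point" ([column, row] in pixels, amid what is visible of it).
- tip_of(target, picture): "point" ([column, row] in pixels: a listed point, or the origin of a listed thing).
The state is a dict: "clock": time; "joint_pos": joint angles; "qvel": joint speeds; "tau": joint torques, N m; "tcp_pos": TCP position; "orientation": TCP orientation; "wrist_force": force on the tool from outside, world axes, zero at the start; "ft_torque": the same for the moment, N m; "finger_gap": finger opening in m; "grip_force": force on a finger pad.
Only numpy, scipy, OpenCV 4.12 (cv2) and the standard library are available. Lean on these libraries where they do the work, as an engineer would, in place of code of your own. Each camera call takes 0.05 s, during which the arm holds its last target. There are 200 camera calls.

TASK

Take the flat-blade pry tool, slip its blade through the notch in the instrument's front wall under the snap-fit terminal cover, and pry the cover's front edge up until it pops out of its catch; leave the cover resting loose and proud in its bay. Then lay the pry tool down flat on the bench and let go. Do not touch the cover with the gripper and leave the round-shank tool where it lies.

Things in the scene. Friction and masses are not known exactly. Their poses are not given: they have to be found in the camera images.
- pry_grip (a point): Flat-blade pry tool on the bench: black square handle 26 x 26 x 100 mm; flat steel blade 18 mm wide, 4 thick, 55 long on its centre line. Point: on the centre line at the centre of mass, 13 mm above the bench, the place to grip firmly (across y). x points to the blade tip, z up. Tip 75 mm ahead, handle's front end 20 mm ahead, rear end 80 mm behind. About 0.12 kg.
- notch (a point): Notch 44 mm wide (y), open above the sill, in the 12 mm front wall of the fixed grey instrument (top 70 mm above bench). Point: mid-opening on the front face, 55 mm above bench; x points level into the instrument, z up. Sill 9 mm below, cover's underside 9 mm above; bay free to 45 mm past the front face. No other cover has a notch. Two knobs stand out 14 mm, 90 and 140 mm to the left (+y).
- cover: Loose ribbed grey plastic plate 80 (x) x 94 (y) x 6 mm, 35 g, flush in its bay, front edge 14.5 mm behind the instrument's front face; a sprung catch below its middle holds it. Origin: middle of front edge, underside; x to its rear, z up. About 2 to 4 N up at the front edge, raised 20 mm or more, snaps it free; let down, it then rests on the catch, tilted, front edge about 18 to 25 mm above home.
- driver_grip (a point): A second hand tool, not to be used: the same black handle but a round steel shank 8 mm thick in place of the flat blade. Point and axes as for the pry tool (tip 75 mm ahead, 13 mm above the bench).
There are look-alikes about, which are no part of the job. What is meant by the cover is not black, and is the larger of those in its own colour.

How it is judged:
On the way:
1. the pry tool lifts the cover's front edge (3 mm or more, with the tool bearing on it) (z of cover in the frame of notch above 0.012 m and contact force between pry and cover above 0.2 N), for 0.04 s.
At the end, for the whole second after the job is handed in: The cover rests loose in its bay with its front edge 9 to 36 mm above its home height and within about 20 mm of its place fore and aft, at rest; the pry tool lies flat (within 10 degrees) on the bench, let go (z of cover in the frame of notch between 0.018 and 0.045 m and x of cover in the frame of notch between -0.012 and 0.035 m and linear speed of cover below 0.02 m/s and height (world z) of pry_grip below 0.022 m and angle between pry_grip's own x axis and vertical between 1.4 and 1.75 rad); the robot touches nothing.
It fails at once if the gripper or arm touches the cover (contact force between any of the fingers, the arm and cover above 1 N).
It fails at once if the round-shank tool is moved more than 30 mm (distance of driver_grip from where it was at the start of the episode above 0.03 m).
It also fails if it takes over 54 s, if anything falls off the work surface, if the arm or the gripper's body presses on something with over 40 N, if the wrist force passes 120 N, or if a joint passes its speed limit or range.

## Working session

There is one attempt and no reset: what is moved stays moved. The work goes in short steps, Python scripts to look and compute and a tool call to move; the robot and the scene stay as the last step left them, time stands still between calls to the robot, and variables do not carry over. Pictures are saved under pics/ and viewed, at most 13 in all, crops included, and the job is handed in when it is done.

Besides the shell and the picture viewer there is one more tool, called as name(argument=value, ...) on one line, values as JSON. jog_arm: Moves the arm, as the interface text tells. Its arguments: {"type":"object","properties":{"moves":{"type":"array","items":{"type":"object","properties":{"fingers":{"type":"number"},"slide":{"type":"array","items":{"type":"number"}},"angular":{"type":"array","items":{"type":"number"}}}}},"squeeze":{"type":"number"}},"required":["moves"]}

```bash
mkdir -p pics
cat > h.py <<'E'
import numpy as np, cv2
from workcell import *
def ray(p,uv):
    f=p["color"].shape[0]/2/np.tan(np.radians(p["fovy"])/2)
    d=np.array([(uv[0]-p["cx"])/f,(uv[1]-p["cy"])/f,1.0]); T=np.array(p["world_from_camera"])
    return T[:3,3],T[:3,:3]@d
def atz(p,uv,z):
    o,d=ray(p,uv); return o+d*(z-o[2])/d[2]
def proj(p,X):
    f=p["color"].shape[0]/2/np.tan(np.radians(p["fovy"])/2)
    T=np.linalg.inv(np.array(p["world_from_camera"])); c=T[:3,:3]@np.array(X)+T[:3,3]
    return np.array([p["cx"]+f*c[0]/c[2],p["cy"]+f*c[1]/c[2]])
def tri(p,a,q,b):
    o1,d1=ray(p,a);o2,d2=ray(q,b);d1/=np.linalg.norm(d1);d2/=np.linalg.norm(d2)
    A=np.stack([d1,-d2],1);s=np.linalg.lstsq(A,o2-o1,rcond=None)[0]
    x,y=o1+s[0]*d1,o2+s[1]*d2; return (x+y)/2,np.linalg.norm(x-y)
def save(p,n): cv2.imwrite(f"pics/{n}.png",p["color"][:,:,::-1])
E
python3 - <<'E'
from h import *
t=read_camera("top");s=read_camera("side");save(t,"top0");save(s,"side0")
print(np.round(t["world_from_camera"],3),np.round(s["world_from_camera"],3),t["fovy"],s["fovy"])
for n,h in [("pry_grip",.013),("notch",.055),("cover",.064),("driver_grip",.013)]:
  for c,p in (("t",t),("s",s)):
    for fn in (look_for,tip_of):
      for d in fn(n,p)[:4]: print(n,c,fn.__name__,round(d["p"],2),np.round(d["point"]),np.round(atz(p,d["point"],h),3))
print(get_state())
E
```

```text
[[ 0.021 -0.98   0.197  0.321]
 [-0.999 -0.025 -0.021 -0.088]
 [ 0.026 -0.196 -0.98   0.829]
 [ 0.     0.     0.     1.   ]] [[-0.921 -0.241  0.306  0.26 ]
 [-0.389  0.569 -0.724  0.436]
 [ 0.    -0.786 -0.618  0.536]
 [ 0.     0.     0.     1.   ]] 57.87870104838632 51.27975744808212
pry_grip t call 0.58 [296. 172.] [ 0.529 -0.219  0.013]
pry_grip t call 0.56 [297. 163.] [ 0.55  -0.221  0.013]
pry_grip s call 0.88 [266. 185.] [ 0.524 -0.224  0.013]
pry_grip s call 0.86 [255. 182.] [ 0.55  -0.225  0.013]
notch t call 0.61 [154. 126.] [0.618 0.122 0.055]
notch t call 0.74 [187. 162.] [0.533 0.04  0.055]
notch s call 0.96 [130. 284.] [0.597 0.145 0.055]
notch s call 0.96 [206. 252.] [0.523 0.041 0.055]
cover t call 0.81 [241. 193.] [ 0.464 -0.086  0.064]
cover t call 0.78 [140. 228.] [0.379 0.131 0.064]
cover t call 0.91 [186. 154.] [0.552 0.041 0.064]
cover t call 0.86 [142. 245.] [0.344 0.124 0.064]
cover t call 0.58 [243. 204.] [ 0.439 -0.091  0.064]
cover s call 0.97 [172. 239.] [0.585 0.044 0.064]
cover s call 0.86 [265. 232.] [ 0.448 -0.034  0.064]
cover s call 0.96 [289. 360.] [
[... 405 characters left out ...]
006  0.013]
{'clock': 0.9, 'joint_pos': array([9.87385031e-01, 3.13196674e-01, 4.61084986e-02, 1.30363022e+00,
       2.06425090e-07, 1.43120822e+00]), 'qvel': array([ 0.0001921 ,  0.00013876,  0.00109164, -0.00124392, -0.00186095,
       -0.0015597 ]), 'tau': array([ 2.32740567e-03, -4.80444360e+01,  2.98815125e+01, -6.74215858e-05,
       -1.43151678e-04,  1.27616011e-05]), 'tcp_pos': array([0.24692199, 0.51931691, 0.24232856]), 'orientation': array([1.36843678e-05, 2.20094743e-01, 9.75478499e-01, 3.64827520e-05]), 'wrist_force': array([-0.68675825,  0.16222727, -1.04120572]), 'ft_torque': array([ 0.00590113,  0.03862089, -0.03853263]), 'grip_force': 0.0, 'finger_gap': 0.08572664442522579}
```

View pics/top0.png

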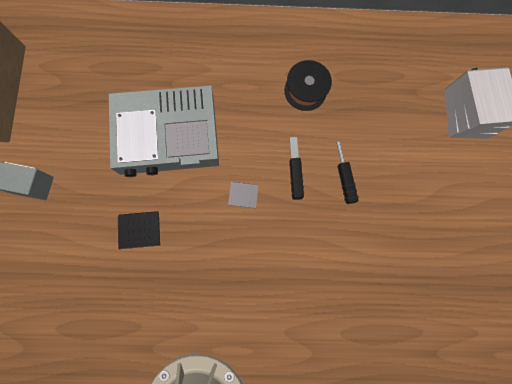

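View pics/side0.png

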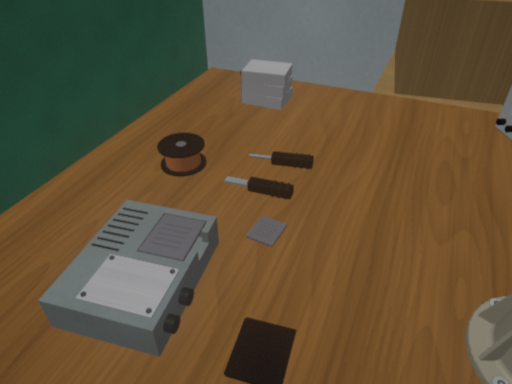

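The top view shows the pry tool (flat blade) at about (296,170), the round-shank tool at (346,180), and the instrument with the ribbed cover at (187,138) and its notch at (187,161). The side view agrees: cover at (172,237), notch at about (206,250). Next I'll zoom in to get the yaws.

Run:
```python
from h import *
t=read_camera("top");s=read_camera("side")
a=cv2.resize(t["color"][125:210,270:320],None,fx=6,fy=6,interpolation=cv2.INTER_CUBIC)
b=cv2.resize(t["color"][95:180,150:230],None,fx=6,fy=6,interpolation=cv2.INTER_CUBIC)
save({"color":np.hstack([a,b])},"crop1")
c=s["color"][195:295,130:240]
save({"color":cv2.resize(c,None,fx=5,fy=5,interpolation=cv2.INTER_CUBIC)},"crop2")
# handle/blade axis: handle mask by darkness
g=t["color"][125:210,270:320].max(2)
m=(g<60).astype(np.uint8);n,l,st,ce=cv2.connectedComponentsWithStats(m)
i=1+np.argmax(st[1:,4]);pts=np.argwhere(l==i)[:,::-1]+[270,125]
r=cv2.minAreaRect(pts.astype(np.float32));print(r,cv2.boxPoints(r))
```

```text
((296.2823181152344, 178.17056274414062), (40.265663146972656, 11.274385452270508), 85.60128784179688) [[289.1176  158.52939]
 [300.35876 157.66467]
 [303.44702 197.81174]
 [292.20587 198.67645]]
```

View pics/crop1.png

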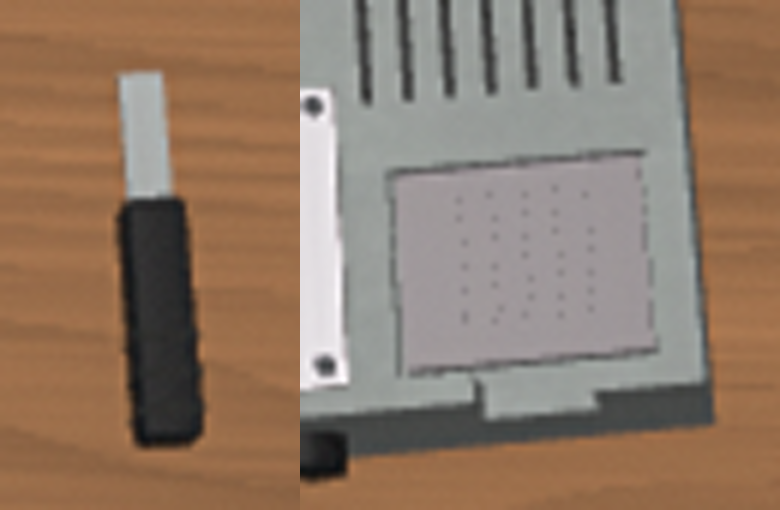

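View pics/crop2.png

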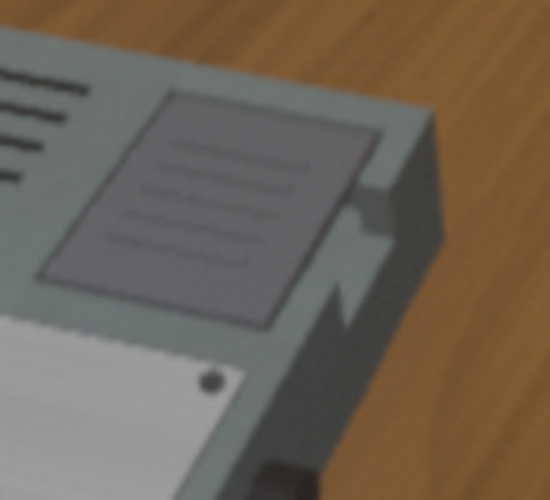

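Crop 1 gives the tool (tip (293.5,137.2), handle rear (298.2,198.8)), the cover corners, and the sill's front edge (181.2,164.8)–(199.7,162.5). Crop 2 shows the same cover and notch corners from the side. Now I'll turn these into positions.

Run:
```python
from h import *
t=read_camera("top");s=read_camera("side")
P=lambda p,u,z:np.round(atz(p,u,z),4)
print("tool tip,front,rear(z=.015,.026,.026)",P(t,(293.5,137.2),.015),P(t,(295.3,158.2),.026),P(t,(298.2,198.8),.026))
L=[("FL",(166.7,157.3),(183.6,260.6),.07),("FR",(209.5,153.3),(206.2,221.2),.07),("RL",(165,123.7),(137.6,250.4),.07),("RR",(207.5,120.3),(164.4,213.4),.07),("sillL",(181.2,164.8),(199,260.6),.046),("sillR",(199.7,162.5),(209,243),.046)]
for n,a,b,z in L: print(n,P(t,a,z),P(s,b,z),tri(t,a,s,b))
print("wall top",P(t,(218.3,158.7),.07),P(t,(150.3,164.7),.07))
```

```text
tool tip,front,rear(z=.015,.026,.026) [ 0.6161 -0.2121  0.015 ] [ 0.559  -0.2145  0.026 ] [ 0.4599 -0.2209  0.026 ]
FL [0.5398 0.0837 0.07  ] [0.5379 0.0835 0.07  ] (array([0.53897989, 0.08343407, 0.06981199]), np.float64(0.0018173207767519554))
FR [ 0.552  -0.0122  0.07  ] [ 0.5504 -0.0123  0.07  ] (array([ 0.55129277, -0.01240753,  0.06990153]), np.float64(0.0014398453450747467))
RL [0.6199 0.093  0.07  ] [0.6179 0.0933 0.07  ] (array([0.61937989, 0.09282582, 0.06930358]), np.float64(0.0016330522193220265))
RR [ 0.6313 -0.0041  0.07  ] [ 0.6297 -0.0016  0.07  ] (array([ 0.63203392, -0.00396471,  0.06750537]), np.float64(0.0005551894934597658))
sillL [0.5297 0.0545 0.046 ] [0.5288 0.0555 0.046 ] (array([0.52968753, 0.0546094 , 0.04487722]), np.float64(0.0005357276826180125))
sillR [0.5364 0.012  0.046 ] [0.5333 0.0128 0.046 ] (array([0.53540331, 0.01174636, 0.04480663]), np.float64(0.0025949754710292237))
wall top [ 0.5398 -0.0326  0.07  ] [0.5216 0.1191 0.07  ]
```

```bash
cat > go.py <<'E'
import sys
from h import *
from scipy.spatial.transform import Rotation as R
# args: x y z yaw(deg) pitch_noseup(deg)
x,y,z,yaw,pit=[float(a) for a in (sys.argv[1:]+["0"])[:5]]
s=get_state(); q=s["orientation"]; C=R.from_quat(np.roll(q,-1))
c,sn=np.cos(np.radians(yaw)),np.sin(np.radians(yaw))
D=R.from_matrix(np.array([[-c,-sn,0],[-sn,c,0],[0,0,-1]])); D=R.from_rotvec(np.radians(-pit)*np.array([-sn,c,0]))*D
print("slide mm",np.round(C.inv().apply(np.array([x,y,z])-s["tcp_pos"])*1000,1),"ang deg",np.round(np.degrees((C.inv()*D).as_rotvec()),1))
print(s["clock"],s["tcp_pos"],s["wrist_force"],s["finger_gap"],s["grip_force"])
E
python3 go.py .540 -.2165 .14 3.3
```

```text
slide mm [-580.7 -538.7  102.3] ang deg [  0.    0.  -28.7]
1.1 [0.24689943 0.51931955 0.24232535] [-0.3572196   0.02236602 -0.09710673] 0.08512727244320148 0.0
```

jog_arm(moves=[{"slide": [-290,-269,0],"angular": [0,0,-28.7],"fingers": 0},{"slide": [-290,-269,0],"angular": [0,0,-28.7]},{"slide": [-290,-269,0],"angular": [0,0,-28.7]},{"slide": [-290,-269,0],"angular": [0,0,-28.7]},{"slide": [-290,-269,0],"angular": [0,0,-28.7]},{"slide": [-290,-269,0],"angular": [0,0,-28.7]},{"slide": [-290,-269,0],"angular": [0,0,-28.7]},{"slide": [-290,-269,0],"angular": [0,0,-28.7]},{"slide": [-290,-269,0],"angular": [0,0,-28.7]},{"slide": [-290,-269,0],"angular": [0,0,-28.7]}])

```text
schema error: expected keys fingers, slide, angular
```

```bash
python3 go.py .540 -.2165 .14 3.3
```

```text
slide mm [-580.7 -538.7  102.3] ang deg [  0.    0.  -28.7]
1.1 [0.24689943 0.51931955 0.24232535] [-0.3572196   0.02236602 -0.09710673] 0.08512727244320148 0.0
```

All three keys are required in every row.

jog_arm(moves=[{"slide": [-290,-269,0],"angular": [0,0,-28.7],"fingers": 0},{"slide": [-290,-269,0],"angular": [0,0,-28.7],"fingers": 0},{"slide": [-290,-269,0],"angular": [0,0,-28.7],"fingers": 0},{"slide": [-290,-269,0],"angular": [0,0,-28.7],"fingers": 0},{"slide": [-290,-269,0],"angular": [0,0,-28.7],"fingers": 0},{"slide": [-290,-269,0],"angular": [0,0,-28.7],"fingers": 0},{"slide": [-290,-269,0],"angular": [0,0,-28.7],"fingers": 0},{"slide": [-290,-269,0],"angular": [0,0,-28.7],"fingers": 0},{"slide": [-290,-269,0],"angular": [0,0,-28.7],"fingers": 0},{"slide": [-290,-269,0],"angular": [0,0,-28.7],"fingers": 0}])

```text
clock: 1.93
tcp_pos: [0.394, 0.1493, 0.2426]
orientation: [0.001, -0.028, 1.0, -0.0]
wrist_force: [0.3, 0.7, -0.3]
finger_gap: 0.0853
grip_force: 0.0
```

```bash
python3 go.py .540 -.2165 .14 3.3
```

```text
slide mm [-125.3 -373.3  102.9] ang deg [-0.   0.1 -0.1]
1.9333 [0.39395372 0.14928888 0.24261971] [ 0.3227981   0.73111851 -0.29408745] 0.08534776111910347 0.0
```

jog_arm(moves=[{"slide": [-125,-373,20],"angular": [0,0,0],"fingers": 0},{"slide": [-125,-373,20],"angular": [0,0,0],"fingers": 0},{"slide": [-125,-373,20],"angular": [0,0,0],"fingers": 0},{"slide": [-125,-373,20],"angular": [0,0,0],"fingers": 0},{"slide": [-125,-373,20],"angular": [0,0,0],"fingers": 0},{"slide": [-125,-373,20],"angular": [0,0,0],"fingers": 0},{"slide": [-125,-373,103],"angular": [0,0,0],"fingers": 0},{"slide": [-125,-373,103],"angular": [0,0,0],"fingers": 0},{"slide": [-125,-373,103],"angular": [0,0,0],"fingers": 0},{"slide": [-125,-373,103],"angular": [0,0,0],"fingers": 0}])

```text
clock: 2.77
tcp_pos: [0.5389, -0.213, 0.1401]
orientation: [0.0, -0.028, 1.0, -0.0]
wrist_force: [0.3, 0.3, 0.4]
finger_gap: 0.0854
grip_force: 0.0
```

```bash
python3 go.py .540 -.2165 .06 3.3
python3 - <<'E'
from h import *
t=read_camera("top");s=read_camera("side")
a=cv2.resize(t["color"][110:230,240:360],None,fx=3.3,fy=3.3);b=cv2.resize(s["color"][110:230,200:320],None,fx=3.3,fy=3.3)
save({"color":np.hstack([a,b])},"hover")
E
```

```text
slide mm [-0.8 -3.5 80.1] ang deg [-0.   0.  -0.1]
2.7667 [ 0.53891833 -0.21298195  0.14012471] [0.3287087  0.28364315 0.44079978] 0.08540736910429446 0.0
```

View pics/hover.png

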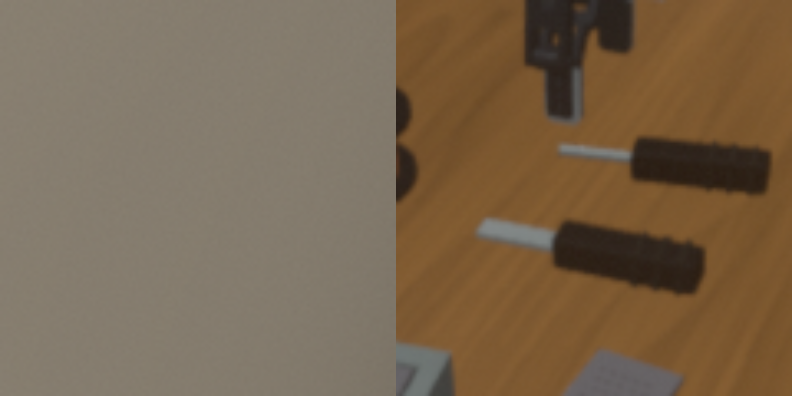

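The top view is blocked by the arm. In the side view the open fingers hover above the pry tool, whose tip is at about (228,179), with nothing in the way. I'll lower onto it.

jog_arm(moves=[{"slide": [0,0,40],"angular": [0,0,0],"fingers": 0},{"slide": [0,0,80],"angular": [0,0,0],"fingers": 0},{"slide": [0,0,105],"angular": [0,0,0],"fingers": 0},{"slide": [0,0,124],"angular": [0,0,0],"fingers": 0},{"slide": [0,0,124],"angular": [0,0,0],"fingers": 0},{"slide": [0,0,124],"angular": [0,0,0],"fingers": 0}])

```text
clock: 3.37
tcp_pos: [0.5377, -0.2101, 0.0166]
orientation: [-0.001, -0.029, 1.0, 0.001]
wrist_force: [0.2, 0.1, 0.9]
finger_gap: 0.0855
grip_force: 0.0
```

```bash
python3 go.py .540 -.2165 .015 3.3
python3 - <<'E'
from h import *
s=read_camera("side")
save({"color":cv2.resize(s["color"][110:230,200:320],None,fx=4,fy=4)},"low")
E
```

```text
slide mm [-1.9 -6.6  1.6] ang deg [ 0.1 -0.1  0. ]
3.3667 [ 0.53770819 -0.21005158  0.01662121] [0.1963971  0.08436016 0.85952402] 0.08553432654696161 0.0
```

View pics/low.png

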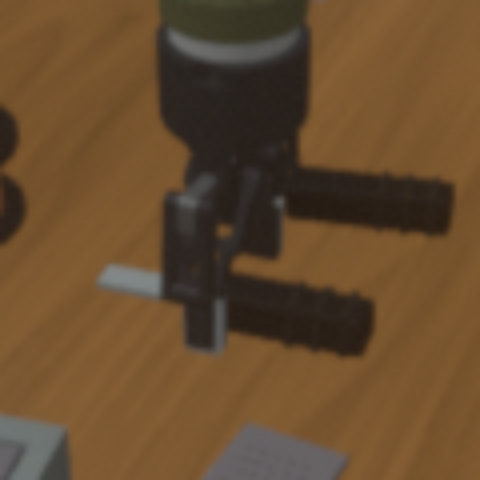

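The fingers straddle the handle near its front end, with the blade free at (100–160,280). I'll shift about 6 mm and close.

jog_arm(moves=[{"slide": [-2,-6.5,1],"angular": [0,0,0],"fingers": 0},{"slide": [-2,-6.5,1],"angular": [0,0,0],"fingers": 0.5},{"slide": [-2,-6.5,1],"angular": [0,0,0],"fingers": 1},{"slide": [-2,-6.5,1],"angular": [0,0,0],"fingers": 1},{"slide": [-2,-6.5,1],"angular": [0,0,0],"fingers": 1},{"slide": [-2,-6.5,1],"angular": [0,0,0],"fingers": 1},{"slide": [-2,-6.5,1],"angular": [0,0,0],"fingers": 1},{"slide": [-2,-6.5,1],"angular": [0,0,0],"fingers": 1}], squeeze=100)

```text
clock: 4.08
tcp_pos: [0.5412, -0.2175, 0.0167]
orientation: [0.0, -0.029, 1.0, -0.0]
wrist_force: [-0.8, -0.3, 5.1]
finger_gap: 0.024
grip_force: 99.5
```

```bash
python3 go.py .540 -.2165 .12 3.3
```

```text
slide mm [   1.     1.  -103.3] ang deg [-0.   0.1 -0. ]
4.0833 [ 0.54116086 -0.21749535  0.01665725] [-0.80504542 -0.34008892  5.12488737] 0.023992417158714675 99.50246930122375
```

jog_arm(moves=[{"slide": [0,0,-20],"angular": [0,0,0],"fingers": 1},{"slide": [0,0,-60],"angular": [0,0,0],"fingers": 1},{"slide": [0,0,-100],"angular": [0,0,0],"fingers": 1},{"slide": [0,0,-115],"angular": [0,0,0],"fingers": 1},{"slide": [0,0,-115],"angular": [0,0,0],"fingers": 1}])

```text
clock: 4.5
tcp_pos: [0.5434, -0.2187, 0.1357]
orientation: [0.004, -0.029, 1.0, -0.002]
wrist_force: [0.6, 0.7, -1.4]
finger_gap: 0.0242
grip_force: 98.4
```

```bash
python3 go.py .4318 .0218 .1317 7
```

```text
slide mm [ 97.7 246.5   2.2] ang deg [-0.3  0.4 -3.7]
4.5 [ 0.54340622 -0.21872803  0.13567193] [ 0.57132274  0.71374839 -1.39587169] 0.02415176279384782 98.44505310058594
```

jog_arm(moves=[{"slide": [98,100,2],"angular": [0,0,-3.7],"fingers": 1},{"slide": [98,140,2],"angular": [0,0,-3.7],"fingers": 1},{"slide": [98,180,2],"angular": [0,0,-3.7],"fingers": 1},{"slide": [98,246,2],"angular": [0,0,-3.7],"fingers": 1},{"slide": [98,246,2],"angular": [0,0,-3.7],"fingers": 1},{"slide": [98,246,2],"angular": [0,0,-3.7],"fingers": 1},{"slide": [98,246,2],"angular": [0,0,-3.7],"fingers": 1},{"slide": [98,246,2],"angular": [0,0,-3.7],"fingers": 1},{"slide": [98,246,2],"angular": [0,0,-3.7],"fingers": 1}])

```text
clock: 5.25
tcp_pos: [0.4275, 0.0239, 0.1278]
orientation: [-0.001, -0.062, 0.998, 0.0]
wrist_force: [0.4, 0.6, -1.6]
finger_gap: 0.0236
grip_force: 98.7
```

```bash
python3 go.py .4318 .0218 .0587 7
```

```text
slide mm [-4.1 -2.6 69.1] ang deg [ 0.  -0.1  0.1]
5.25 [0.42752682 0.02388275 0.12776156] [ 0.3964278   0.55436433 -1.64116139] 0.023635533942457022 98.69569301605225
```

jog_arm(moves=[{"slide": [-2,-2,35],"angular": [0,0,0],"fingers": 1},{"slide": [-3,-2,69],"angular": [0,0,0],"fingers": 1},{"slide": [-3,-2,69],"angular": [0,0,0],"fingers": 1},{"slide": [-3,-2,69],"angular": [0,0,0],"fingers": 1},{"slide": [-3,-2,69],"angular": [0,0,0],"fingers": 1}])

```text
clock: 5.67
tcp_pos: [0.4325, 0.0203, 0.0604]
orientation: [-0.0, -0.06, 0.998, 0.0]
wrist_force: [0.1, 0.1, -0.7]
finger_gap: 0.024
grip_force: 98.7
```

```bash
python3 go.py .4318 .0218 .0587 7
python3 - <<'E'
from h import *
t=read_camera("top");s=read_camera("side")
a=cv2.resize(t["color"][120:220,150:230],None,fx=5,fy=5);b=cv2.resize(s["color"][190:290,180:260],None,fx=5,fy=5)
save({"color":np.hstack([a,b])[:, :800]},"pre")
# predicted tip positions
st=get_state();p=st["tcp_pos"];ax=np.array([np.cos(np.radians(7)),np.sin(np.radians(7)),0])
for X in (p+ax*.075-[0,0,.0017],): print(X,proj(t,X),proj(s,X))
for X in ([.531,.034,.046],): print(proj(t,X),proj(s,X))
E
```

```text
slide mm [0.5 1.5 1.7] ang deg [ 0.  -0.  -0.1]
5.6667 [0.43251017 0.02033691 0.06040636] [ 0.13740726  0.09274257 -0.68498791] 0.024006504720408398 98.69697332382202
[0.50808759 0.0295316  0.05969258] [190.65474706 172.68883073] [216.92559363 247.85746698]
[190.086234  164.4769435] [204.1829268  251.55427745]
```

View pics/pre.png

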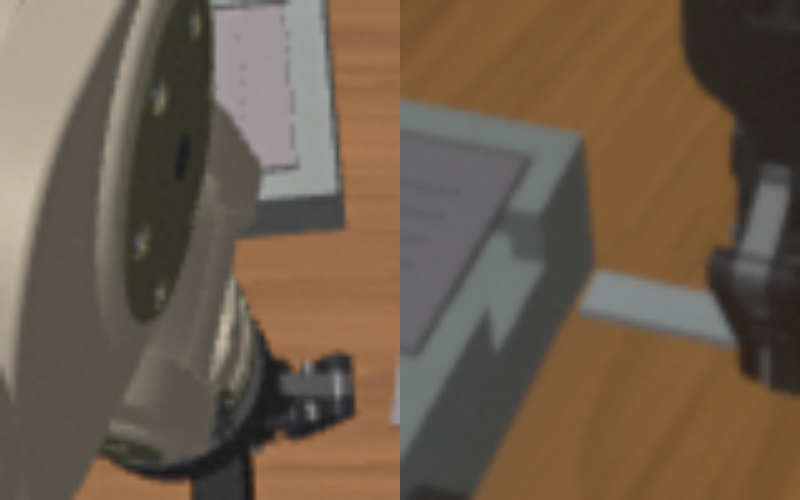

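In the side view the blade tip is level just ahead of the notch at (218,248), within a pixel of the predicted position. I'll insert it.

jog_arm(moves=[{"slide": [0,1.5,2],"angular": [0,0,0],"fingers": 1},{"slide": [-12,1.5,2],"angular": [0,0,0],"fingers": 1},{"slide": [-24,1.5,2],"angular": [0,0,0],"fingers": 1},{"slide": [-36,1.5,2],"angular": [0,0,0],"fingers": 1},{"slide": [-48,1.5,2],"angular": [0,0,0],"fingers": 1},{"slide": [-59,1.5,2],"angular": [0,0,0],"fingers": 1},{"slide": [-59,1.5,2],"angular": [0,0,0],"fingers": 1},{"slide": [-59,1.5,2],"angular": [0,0,0],"fingers": 1}])

```text
clock: 6.43
tcp_pos: [0.4912, 0.0297, 0.0586]
orientation: [0.001, -0.061, 0.998, -0.0]
wrist_force: [-0.2, -0.7, -0.9]
finger_gap: 0.0239
grip_force: 98.7
```

```bash
python3 go.py .4913 .0291 .0575 7;python3 - <<'E'
from h import *
s=read_camera("side")
save({"color":cv2.resize(s["color"][180:300,120:270],None,fx=5,fy=5)},"ins")
E
```

```text
slide mm [-0.  -0.6  1.1] ang deg [-0.   0.1 -0. ]
6.4333 [0.49121893 0.0297111  0.0586139 ] [-0.2109057  -0.74418634 -0.94271367] 0.023893638318729198 98.69915127754211
```

View pics/ins.png

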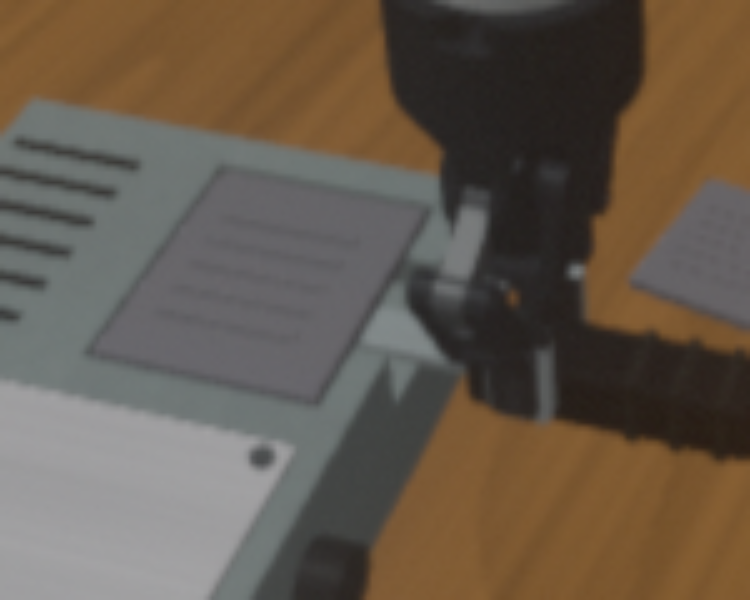

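The blade sits in the notch under the cover's front edge at (395,335), and the cover is still flush. I'll lift slowly.

jog_arm(moves=[{"slide": [0,0,-4],"angular": [0,0,0],"fingers": 1},{"slide": [0,0,-7],"angular": [0,0,0],"fingers": 1},{"slide": [0,0,-10],"angular": [0,0,0],"fingers": 1},{"slide": [0,0,-12],"angular": [0,0,0],"fingers": 1},{"slide": [0,0,-14],"angular": [0,0,0],"fingers": 1},{"slide": [0,0,-16],"angular": [0,0,0],"fingers": 1},{"slide": [0,0,-18],"angular": [0,0,0],"fingers": 1}])

```text
clock: 7.07
tcp_pos: [0.4902, 0.0297, 0.076]
orientation: [-0.0, -0.061, 0.998, 0.0]
wrist_force: [-0.4, -0.3, -3.0]
finger_gap: 0.024
grip_force: 98.5
```

jog_arm(moves=[{"slide": [0,0,-2],"angular": [0,0,0],"fingers": 1},{"slide": [0,0,-4],"angular": [0,0,0],"fingers": 1},{"slide": [0,0,-6],"angular": [0,0,0],"fingers": 1},{"slide": [0,0,-8],"angular": [0,0,0],"fingers": 1},{"slide": [0,0,-10],"angular": [0,0,0],"fingers": 1}])

```text
clock: 7.48
tcp_pos: [0.4908, 0.0297, 0.0863]
orientation: [0.0, -0.061, 0.998, -0.0]
wrist_force: [-0.9, -0.4, -1.4]
finger_gap: 0.0238
grip_force: 98.6
```

Run:
```python
from h import *
print(get_state()["tcp_pos"])
s=read_camera("side")
save({"color":cv2.resize(s["color"][180:300,120:270],None,fx=5,fy=5)},"lift")
```

```text
[0.49078187 0.02967043 0.08625974]
```

View pics/lift.png

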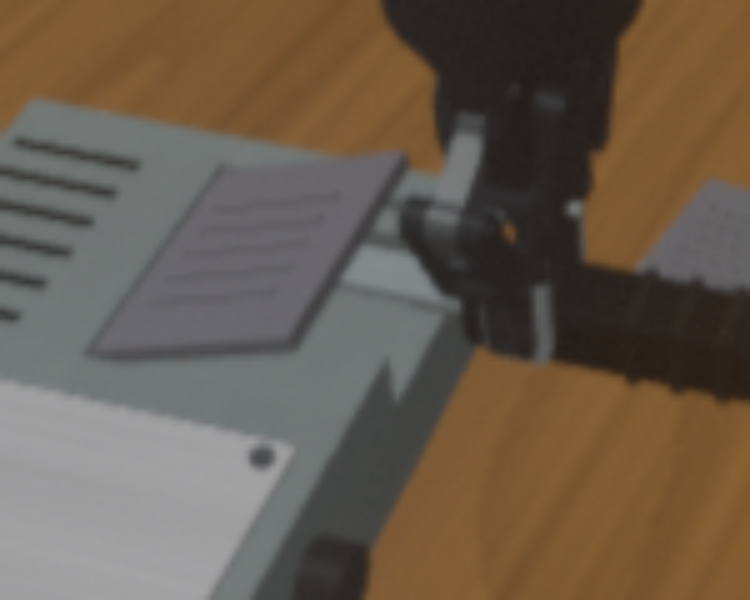

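The cover is tilted up on the blade (front edge from (405,155) to (295,345)), and the force has dropped, so the catch has released. I'll lower the blade off it and check.

jog_arm(moves=[{"slide": [0,0,4],"angular": [0,0,0],"fingers": 1},{"slide": [0,0,8],"angular": [0,0,0],"fingers": 1},{"slide": [0,0,12],"angular": [0,0,0],"fingers": 1},{"slide": [0,0,16],"angular": [0,0,0],"fingers": 1},{"slide": [0,0,20],"angular": [0,0,0],"fingers": 1},{"slide": [0,0,24],"angular": [0,0,0],"fingers": 1},{"slide": [0,0,28],"angular": [0,0,0],"fingers": 1},{"slide": [0,0,28],"angular": [0,0,0],"fingers": 1}])

```text
clock: 8.2
tcp_pos: [0.4899, 0.0298, 0.0569]
orientation: [-0.001, -0.061, 0.998, 0.0]
wrist_force: [-0.0, -0.8, -1.5]
finger_gap: 0.0238
grip_force: 98.6
```

```bash
python3 go.py .42 .0204 .0586 7
python3 - <<'E'
from h import *
s=read_camera("side")
save({"color":cv2.resize(s["color"][180:300,120:270],None,fx=5,fy=5)},"down")
E
```

```text
slide mm [70.5 -0.8 -1.6] ang deg [ 0.  -0.1 -0. ]
8.2 [0.48986676 0.02976487 0.05691404] [-0.02083057 -0.76804773 -1.52339012] 0.02377952299459677 98.60130429267883
```

View pics/down.png

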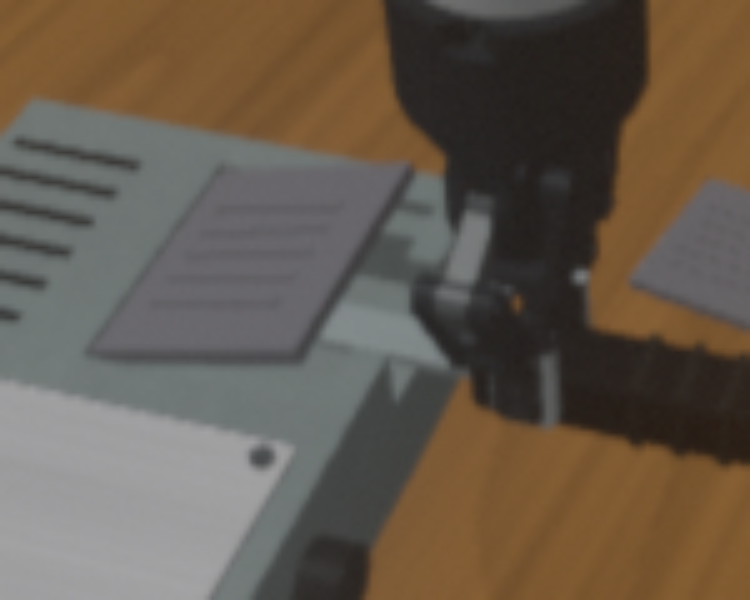

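The cover now rests proud on its catch, and the blade is clear below it at (390,335). I'll withdraw and lay the tool down.

jog_arm(moves=[{"slide": [15,0,-0.5],"angular": [0,0,0],"fingers": 1},{"slide": [35,0,-0.5],"angular": [0,0,0],"fingers": 1},{"slide": [55,0,-0.5],"angular": [0,0,0],"fingers": 1},{"slide": [75,0,-0.5],"angular": [0,0,0],"fingers": 1},{"slide": [75,0,10],"angular": [0,0,0],"fingers": 1},{"slide": [75,0,25],"angular": [0,0,0],"fingers": 1},{"slide": [75,0,35],"angular": [0,0,0],"fingers": 1},{"slide": [75,0,35],"angular": [0,0,0],"fingers": 1}])

```text
clock: 8.92
tcp_pos: [0.4149, 0.0207, 0.0218]
orientation: [-0.001, -0.061, 0.998, 0.0]
wrist_force: [-0.2, -0.1, -0.9]
finger_gap: 0.0238
grip_force: 98.7
```

```bash
python3 go.py .4155 .0204 .0167 7
```

```text
slide mm [-0.6 -0.4  5.1] ang deg [ 0.  -0.1 -0. ]
8.9167 [0.41487454 0.02070259 0.02176413] [-0.23286919 -0.10089215 -0.87819234] 0.02379232734834087 98.67418169975281
```

jog_arm(moves=[{"slide": [0,0,2.5],"angular": [0,0,0],"fingers": 1},{"slide": [0,0,4],"angular": [0,0,0],"fingers": 1},{"slide": [0,0,5],"angular": [0,0,0],"fingers": 1},{"slide": [0,0,5],"angular": [0,0,0],"fingers": 0.6},{"slide": [0,0,5],"angular": [0,0,0],"fingers": 0.3},{"slide": [0,0,4],"angular": [0,0,0],"fingers": 0},{"slide": [0,0,3],"angular": [0,0,0],"fingers": 0},{"slide": [0,0,3],"angular": [0,0,0],"fingers": 0},{"slide": [0,0,3],"angular": [0,0,0],"fingers": 0},{"slide": [0,0,3],"angular": [0,0,0],"fingers": 0}])

```text
clock: 9.75
tcp_pos: [0.4162, 0.0206, 0.02]
orientation: [0.0, -0.061, 0.998, 0.0]
wrist_force: [0.5, -0.5, -0.3]
finger_gap: 0.0851
grip_force: 0.0
```

jog_arm(moves=[{"slide": [0,0,-20],"angular": [0,0,0],"fingers": 0},{"slide": [0,0,-60],"angular": [0,0,0],"fingers": 0},{"slide": [0,0,-100],"angular": [0,0,0],"fingers": 0},{"slide": [0,0,-140],"angular": [0,0,0],"fingers": 0},{"slide": [0,0,-180],"angular": [0,0,0],"fingers": 0},{"slide": [0,0,-200],"angular": [0,0,0],"fingers": 0},{"slide": [0,0,-200],"angular": [0,0,0],"fingers": 0},{"slide": [0,0,-200],"angular": [0,0,0],"fingers": 0}])

```text
clock: 10.42
tcp_pos: [0.417, 0.0205, 0.2211]
orientation: [0.002, -0.061, 0.998, -0.0]
wrist_force: [0.7, -0.8, -0.7]
finger_gap: 0.0851
grip_force: 0.0
```

Run:
```python
from h import *
s=read_camera("side")
save({"color":cv2.resize(s["color"],None,fx=1.5,fy=1.5)},"end")
for d in tip_of("pry_grip",s)[:2]+tip_of("cover",s)[:3]+tip_of("driver_grip",s)[:1]: print(d, atz(s,d["point"],.013))
```

```text
{'point': [267.1, 277.1], 'p': 0.76} [0.42228378 0.01787676 0.013     ]
{'point': [190.5, 236.6], 'p': 0.96} [ 0.5919935  -0.01722104  0.013     ]
{'point': [290.0, 361.7], 'p': 0.68} [0.33592885 0.14632768 0.013     ]
{'point': [281.3, 155.9], 'p': 0.91} [ 0.53380112 -0.34976156  0.013     ]
```

View pics/end.png

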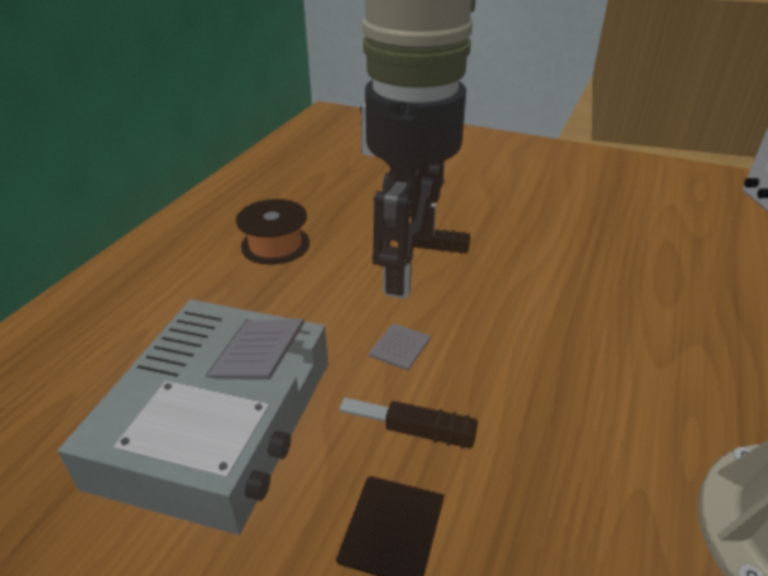

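The pry tool lies flat and released at (410,420), the cover sits proud in its bay at (255,347), and the gripper is clear of everything. I'm handing in.

```bash
python3 -c "
from workcell import *
print(hand_in())"
```

```text
the job is handed in; nothing more can be done
None
```

I pried the cover out of its catch, left it resting loose and proud in its bay, laid the pry tool flat on the bench and let go, and handed the job in at about 10.5 s; the hand-in returned no verdict.

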